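# Reset the sweet dispenser's portion counter

## Robot

A 7-joint arm with a two-finger parallel gripper is mounted at the origin on the work surface. World frame = base frame: x ahead of the robot, y to its left, z up, the work surface at z = 0. Lengths are in m, angles in rad, forces in N, time in s.
With the tool pointing down it reaches from about 0.425 to 0.975 m from the base axis. Payload 16.7 kg.
Tool frame: the origin (TCP) lies between the finger pads; the fingertips stand 22 mm ahead of it and the grasp point (between the pads) lies 3 mm ahead of it; z points along the fingers, y is the line along which they close (so a half turn about z gives the same grasp; the last joint's range is limited). The gripper opens to 85 mm and grips with 20 to 120 N. Pads are 22 mm wide; open, the fingers measure 114 mm over their backs; the gripper's body (76 mm by 85 mm) begins 54 mm behind the grasp point. The pads swing forward as they close: fully open they stand 13 mm farther back than shut.
Start: joints at [-1.389, 0.426, 0.074, 1.606, -0.034, 1.111, -0.067], TCP at [0.22, 0.638, 0.253] pointing down, gripper open.
Joint ranges: [-2.85, 2.85], [-0.5, 2.14], [-1.23, 1.37], [0.21, 2.46], [-1.02, 4.16], [0.16, 2.05], [-2.73, 2.73]. Speed limits (rad/s): [1.89, 1.89, 2.39, 2.39, 3.01, 3.01, 3.01].

## Interface

Orientations are given as a unit quaternion [x, y, z, w].
In Python, from bench import ctrl gives the robot as it stands.
- The arm moves only by the tool arm_command, never from a script. Its argument "deltas" is a list of rows, each a list of 7 numbers: the opening in per cent of the stroke, from 0 (shut) to 100 (fully open), then the shift along the tool's x, y, z in m, then the turn, a rotation vector about the tool's x, y, z in rad. In form: [[hand, tx, ty, tz, wx, wy, wz], ...]. A call has 1 to 12 rows; each row is the pose to reach, as a shift and turn from the pose commanded when the call began, along the tool's axes at that moment; what a row does not reach only later rows make up. A row lasts 1/10 s, in which the tool goes at most 50 mm and 8.59 degrees, less where a joint would pass 70% of its speed; a pose out of reach is approached as far as the arm can. A call with a gripper value outside its range is refused whole. The fingers move at their own pace and stop on an object; "force" is the grip in N (left out, the last holds). Time passes only in rows, so rows that repeat a pose let the fingers close. It gives the time, the measured TCP pose, the force, the opening and the grip force at its end, in the units of the state.
- ctrl.read_state(): the state, without advancing time (a new reading comes with each control period).
- ctrl.capture(name): name is "side" or "top" or "wrist"; returns a dict with "pixels" (480x640x3 uint8, red, green, blue), "fov_y" (degrees; the focal length in pixels is half the picture's height over the tangent of half this angle, whatever the lens; pixels are square), "cx", "cy" (the principal point, pixels), "R" (3x3) and "t" (3): a world point X has camera coordinates R X + t; the wrist camera has in their place "tool_from_camera" (4x4, takes a point from camera to tool coordinates, whose origin is the TCP and whose axes are the flange's). Camera axes: x right, y down, z forward; pixel columns grow to the right and rows downward; lengths in m; the calibration is good to about 2 mm. A picture is of the moment at which its call begins: read the wrist's pose just before it. There is no depth.
- ctrl.sign_off(): hands the job in; it is judged then, once.
The state is a dict: "time": time; "q": joint angles; "joint_vel": joint speeds; "joint_torque": joint torques, N m; "tcp_pos": TCP position; "ee_rot": TCP orientation; "contact_force": force on the tool from outside, world axes, zero at the start; "ft_torque": the same for the moment, N m; "gripper_width": finger opening in m; "grasp_force": force on a finger pad.
Only numpy, scipy, OpenCV 4.12 (cv2) and the standard library are available. Lean on these libraries where they do the work, as an engineer would, in place of code of your own. Each camera call takes 0.05 s, during which the arm holds its last target. There are 200 camera calls.

## Task

The sweet dispenser has been refilled and its portion counter has to be reset. Pick up the cranked pry bar, slip its blade over the steel sill and under the lip of the black guard cap, and lever the cap up out of its spring catches (do not pull it out with the fingers); then lift the loosened cap off without dropping it and stand it upright, open side down, flat inside the steel tray. Then turn the reset knob that was under the cap clockwise to its stop and let it spring back; leave the pry bar lying on the counter and the scoop, jar and tin where they are.

Things in the scene. Friction and masses are not known exactly. Their poses are not given: they have to be found in the camera images.
- dispenser: white sweet dispenser, fixed. Origin on the counter straight below the knob's axis, +x to its back, y left, z up. Flat deck 80 mm above the counter, x -96 to +79, y -75 to +75 mm. Clear sweet drum (radius 67 mm, top 218 mm above the counter) at x 30, y +165 mm, on its own base. The guard cap clips over the knob, centred on the origin, framed by steel rails 6 mm high at |y| 30 to 36 mm and x 37 mm
- sill (a point): middle of the top of a round steel sill along the deck's front edge, the fulcrum for the pry bar: a bar 70 mm long along the dispenser's y, radius 5 mm, its axis at dispenser x -91 mm, level with the deck, so its top is 5 mm above the deck (85 mm above the counter). Axes as the dispenser's
- catches (a point): point on the deck midway between the two spring catches (dispenser x -26 mm): steel housings 14 mm high at |y| 35 to 45 mm with sprung rollers over the cap's side flanges. About 10 N up at the lip frees the cap, its far edge acting as hinge. Once the lip has risen some 14 mm the cap is past the rollers and stays up, tilted about 0.2 rad, resting loosely on them
- guard_cap: black plastic guard cap, a hollow box open below, 64 (x) x 50 (y) x 53 mm high, 60 g; along the bottom of each y side a flange 3 mm wide and thick; a flat pry lip on its front (-x). Origin at the centre of its underside, axes as the dispenser's while clipped on. Upright means open side down. Loosened, it is picked up from above by the middle of its y sides
- cap_lip (a point): middle of the lower front edge of the cap's pry lip; the lip is 36 mm wide (y), sticks out 14 mm from the cap's front wall and is 4 mm thick; its underside is 13 mm above the deck while the cap is clipped on, 8 mm higher than the sill's top and 45 mm behind the sill's axis
- pry_bar: flat pry bar, 120 g, lying on the counter: block-shaped wooden handle 90 x 20 x 24 mm high and a straight steel blade 85 mm long, 16 mm wide, 3 mm thick, that leaves the handle's front face at mid-height (x 45, z 12 mm) and rises forwards at 0.30 rad. Origin on the underside below the middle of the handle, +x towards the blade. Grip it across the handle at the origin
- pry_tip (a point): middle of the blade's end, 126 mm ahead (+x) of the pry bar's origin, 37 mm above its underside
- reset_knob (a joint): angle of the reset knob in rad: 0 at rest, grows as it is turned clockwise seen from above, stop at 1.2; a spring (0.04 N m at rest, 0.16 N m at the stop) turns it back to 0 when released
- knob_grip (a point): centre of the knob's bar grip, on its axis, 33 mm above the deck; the bar is 36 mm long, 10 mm wide, 22 mm high (22 to 44 mm above the deck). At rest it points along the dispenser's x axis turned 0.6 rad counter-clockwise; this point's x axis stays 0.6 rad clockwise of the bar
- tray: open steel tray, 170 (x) x 160 (y) mm, walls 22 mm high and 4 mm thick, fixed to the counter; origin at the centre of its underside
- tray_in (a point): centre of the tray's inner floor, 4 mm above the counter
- scoop: sweet scoop with a like wooden handle and a broad steel box-shaped bowl (70 x 50 x 30 mm); bystander, lies beside the pry bar, on either side. Origin under the handle's middle
- jar: amber glass jar with a steel lid, 72 mm wide, 110 mm high; bystander. Origin at the centre of its underside
- tin: aluminium tin, 68 mm wide, 75 mm high; bystander. Origin at the centre of its underside
Mind the look-alikes: they are no part of the job. What is shaped like the guard_cap but pink or red is not meant.

How it is judged:
On the way, in this order (a step that is already met when the one before it is completed fails the run):
1. the guard cap is levered up out of its catches by the pry bar, the fingers not touching it (z of cap_lip in the frame of dispenser above 0.106 m and contact force between pry_bar and guard_cap above 0.1 N and contact force between the fingers and guard_cap below 0.1 N), for 0.05 s.
2. the cap stands upright in the tray, let go (z of guard_cap in the frame of tray_in below 0.006 m and horizontal distance between guard_cap and tray_in below 0.068 m and angle between guard_cap's own z axis and vertical below 0.1 rad and contact force between the fingers and guard_cap below 0.1 N), for 0.2 s.
3. the reset knob is turned to its stop (value of joint reset_knob above 1.12 rad), for 0.1 s.
At the end, for the whole second after the job is handed in: the guard cap stands upright (within 0.1 rad) and still, flat on the tray's floor within 68 mm of its centre; the reset knob has been to its stop and is back within 0.08 rad of rest; the pry bar lies still on the counter (not on the tray or the dispenser) (value of joint reset_knob below 0.08 rad and z of guard_cap in the frame of tray_in below 0.006 m and horizontal distance between guard_cap and tray_in below 0.068 m and angle between guard_cap's own z axis and vertical below 0.1 rad and linear speed of each of guard_cap, pry_bar below 0.02 m/s and height (world z) of pry_bar below 0.03 m and contact force between pry_bar and tray below 0.05 N and contact force between pry_bar and dispenser below 0.05 N); the robot touches nothing.
It fails at once if the cap is flung or dropped (moves faster than 0.9 m/s with neither fingers nor pry bar touching it) (linear speed of guard_cap above 0.9 m/s and contact force between each of the fingers, pry_bar and guard_cap below 0.05 N).
It fails at once if the scoop, jar or tin is moved by more than 40 mm (distance of any of scoop, jar, tin from where it was at the start of the episode above 0.04 m).
It also fails if it takes over 72 s, if anything falls off the work surface, if the arm or the gripper's body presses on something with over 40 N, if the wrist force passes 120 N, or if a joint passes its speed limit or range.

## Working session

There is one attempt and no reset: what is moved stays moved. The work goes in short steps, Python scripts to look and compute and a tool call to move; the robot and the scene stay as the last step left them, time stands still between calls to the robot, and variables do not carry over. Pictures are saved under pics/ and viewed, at most 10 in all, crops included, and the job is handed in when it is done.

Besides the shell and the picture viewer there is one more tool, called as name(argument=value, ...) on one line, values as JSON. arm_command: Moves the arm, as the interface text tells. Its arguments: {"type":"object","properties":{"deltas":{"type":"array","items":{"type":"array","items":{"type":"number"}}},"force":{"type":"number"}},"required":["deltas"]}

```bash
mkdir -p pics; ls; python3 - <<'E'
from bench import ctrl
import cv2,pickle
s=ctrl.read_state();print(s)
for n in("side","top"):
    c=ctrl.capture(n);cv2.imwrite(f"pics/{n}0.png",c["pixels"][:,:,::-1]);pickle.dump(c,open(n+"0.pkl","wb"))
    print(n,c["fov_y"],c["cx"],c["cy"],c["R"],c["t"])
E
```

```text
pics
{'time': 0.0, 'q': array([-1.38849608,  0.4267076 ,  0.07385031,  1.60661362, -0.03409104,
        1.11079867, -0.06712701]), 'joint_vel': array([-0.00108034,  0.00047788,  0.00096526, -0.0007126 ,  0.00057543,
        0.00028804, -0.00112066]), 'joint_torque': array([ 1.25111343e-03, -9.49813628e+01,  3.76149908e+00, -4.63530529e+01,
        1.93046109e-02,  9.87258536e-03, -2.05582938e-05]), 'tcp_pos': array([0.21978171, 0.63781316, 0.25262392]), 'ee_rot': array([ 1.65166940e-01,  9.86265421e-01, -6.31591147e-04, -5.51552608e-05]), 'contact_force': array([ 1.40448976,  0.37397142, -0.09500307]), 'ft_torque': array([-0.00342651, -0.02036162,  0.01975097]), 'grasp_force': 0.0, 'gripper_width': 0.08562372259431897}
side 51.54341584702089 319.5961692721895 236.23427910720946 [[ 0.98923651 -0.14548058 -0.01570127]
 [-0.08760525 -0.50289055 -0.85989907]
 [ 0.11720259  0.85201907 -0.51022256]] [-0.64961369  0.11869823  1.1128291 ]
top 49.0217053995993 330.9249731858667 242.30287921839815 [[ 0.02410594 -0.99954788  0.01797053]
 [-0.99080779 -0.02628092 -0.1326998 ]
 [ 0.13311208 -0.01460648 -0.99099335]] [-0.05469629  0.62445671  1.13464683]
```

View pics/side0.png

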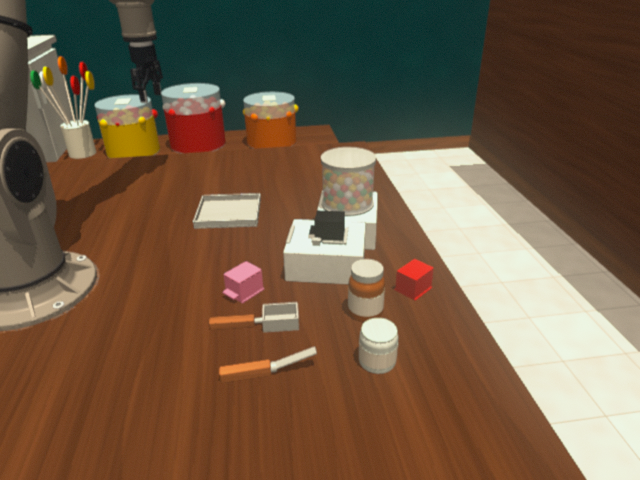

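View pics/top0.png

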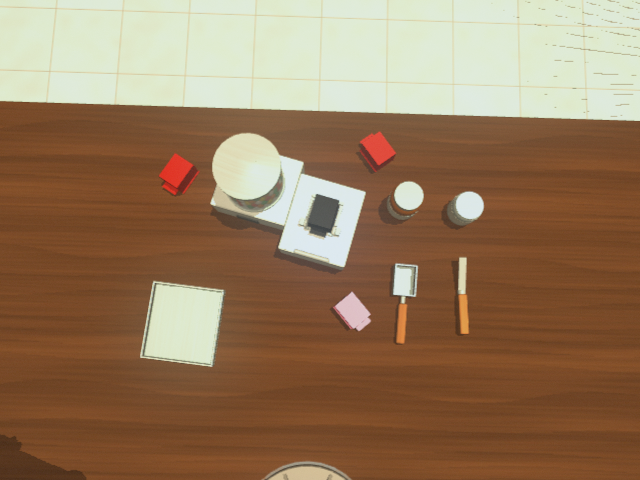

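The side view shows the pry bar with its straight rising blade at about (268,362), and the scoop with its box bowl at (255,318). In the top view the bar is at (463,297), the scoop at (402,305), the black cap at (323,213) and the tray at (183,324). The pink block at (352,311) and the red ones at (178,173) and (377,151) are decoys, since only the black box on the white deck fits the guard cap. The narrow blade on the bar at (463,297) fits the pry bar.

```bash
cat > h.py <<'E'
import numpy as np,cv2,pickle
from scipy.spatial.transform import Rotation as Ro
def ray(c,uv,z):
    uv=np.atleast_2d(np.array(uv,float)); f=c["pixels"].shape[0]/2/np.tan(np.radians(c["fov_y"]/2))
    d=np.c_[(uv[:,0]-c["cx"])/f,(uv[:,1]-c["cy"])/f,np.ones(len(uv))]
    R=np.array(c["R"]);o=-R.T@np.array(c["t"]);w=d@R
    return o+w*((z-o[2])/w[:,2])[:,None]
def proj(c,X):
    f=c["pixels"].shape[0]/2/np.tan(np.radians(c["fov_y"]/2))
    p=np.atleast_2d(X)@np.array(c["R"]).T+c["t"];return np.c_[p[:,0]/p[:,2]*f+c["cx"],p[:,1]/p[:,2]*f+c["cy"]]
def big(m):
    cs,_=cv2.findContours(m.astype(np.uint8),cv2.RETR_EXTERNAL,cv2.CHAIN_APPROX_NONE);return sorted(cs,key=cv2.contourArea)[::-1]
def rect(c,cnt,z):
    P=ray(c,cnt[:,0,:],z)[:,:2].astype(np.float32); r=cv2.minAreaRect(P*1000); return r
E
python3 - <<'E'
from h import *
c=pickle.load(open("top0.pkl","rb"));im=c["pixels"];hsv=cv2.cvtColor(im,cv2.COLOR_RGB2HSV)
H,S,V=[hsv[...,i].astype(int) for i in range(3)]
yy,xx=np.mgrid[:480,:640]
def roi(a,b,x,y):return (xx>a)&(xx<b)&(yy>x)&(yy<y)
print("px handle",im[313,464],"wood",im[313,500],"cap",im[214,323],"deck",im[250,300],"blade",im[270,463],"tray",im[324,183])
m=(H<14)&(S>150)&(V>150)&roi(440,490,280,345)
print("handle z24",rect(c,big(m)[0],.024))
m=(S<110)&(V>140)&roi(450,480,250,300);b=big(m)[0];print("blade px",cv2.minAreaRect(b),b[:,0].min(0),b[:,0].max(0))
m=(V<70)&roi(300,346,185,245);b=big(m)[0];print("cap",rect(c,b,.133),cv2.minAreaRect(b))
m=(S<60)&(V>180)&roi(270,380,165,275);b=big(m)[0]
print("deck approx",cv2.approxPolyDP(b,4,True)[:,0].tolist())
m=(S<90)&(V>150)&roi(120,250,260,390);b=big(m)[0];print("tray z22",rect(c,b,.022),cv2.minAreaRect(b))
crop=lambda a,b,x,y,k:cv2.resize(im[x:y,a:b,::-1],None,fx=k,fy=k,interpolation=cv2.INTER_CUBIC)
cv2.imwrite("pics/crop1.png",np.hstack([crop(270,375,165,275,5)[:550],crop(440,490,250,345,5)[:475].copy() if 0 else cv2.resize(im[245:345,440,][:0] if 0 else im[240:350,440:490,::-1],(250,550),interpolation=cv2.INTER_CUBIC)]))
E
```

```text
px handle [224 151  71] wood [120  75  40] cap [87 88 86] deck [201 208 199] blade [220 216 179] tray [222 234 207]
handle z24 ((433.99310302734375, -341.7848205566406), (15.669092178344727, 4.40065336227417), 89.49458312988281)
blade px ((462.0237121582031, 274.9783630371094), (7.673894882202148, 36.28071975708008), 2.602562189102173) [458 257] [466 293]
cap ((640.9669799804688, -28.750831604003906), (0.0, 0.0), 0.0) ((327.0, 229.0), (0.0, 0.0), 0.0)
deck approx [[271, 166], [271, 188], [280, 169], [282, 191], [271, 204], [271, 221], [285, 225], [279, 248], [343, 266], [364, 192], [301, 174], [302, 166]]
tray z22 ((439.489501953125, 287.005615234375), (160.9508819580078, 170.65814208984375), 84.05580139160156) ((181.48265075683594, 323.1127014160156), (73.21553802490234, 79.75399780273438), 8.746162414550781)
```

View pics/crop1.png

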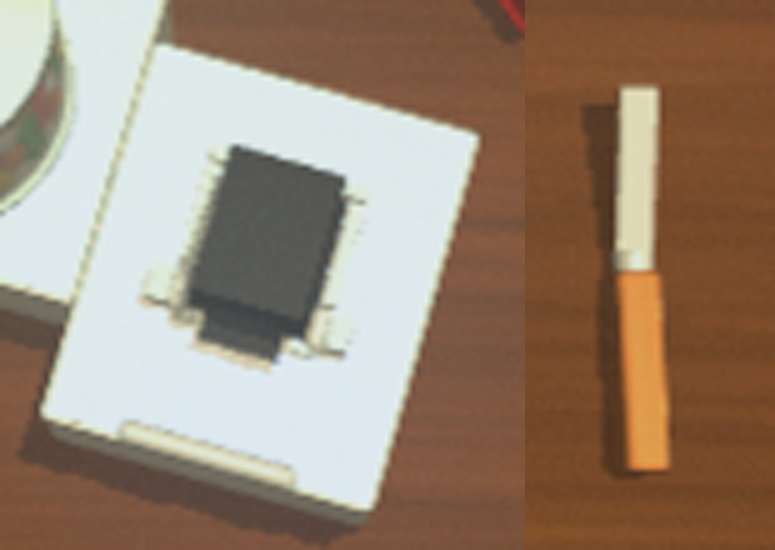

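The crop confirms the choice: the black cap sits on the deck, its lip points to lower right of image centre at (316,235), the sill runs from (294,250) to (329,261), and the pry bar's blade points up the image with its tip at (463,257).

```bash
python3 - <<'E'
from h import *
c=pickle.load(open("top0.pkl","rb"));im=c["pixels"];hsv=cv2.cvtColor(im,cv2.COLOR_RGB2HSV)
H,S,V=[hsv[...,i].astype(int) for i in range(3)]
yy,xx=np.mgrid[:480,:640]
def roi(a,b,x,y):return (xx>a)&(xx<b)&(yy>x)&(yy<y)
m=(V>175)&(S>110)&roi(440,490,280,345);b=big(m)[0];print("handle z24",rect(c,b,.024),b[:,0].min(0),b[:,0].max(0))
rb=rect(c,b,.024);
tip=ray(c,[[463.1,257.2]],.037);print("tip",tip)
m=(V<120)&roi(300,346,185,245);print("cap z133",rect(c,big(m)[0],.133))
W=ray(c,[[301.4,173.6],[365.6,191.6],[345,267],[278.4,249]],.08)[:,:2]
L=np.array([[.079,.075],[.079,-.075],[-.096,-.075],[-.096,.075]])
w=W-W.mean(0);l=L-L.mean(0);a=np.arctan2((l[:,0]*w[:,1]-l[:,1]*w[:,0]).sum(),(l*w).sum())
R=np.array([[np.cos(a),-np.sin(a)],[np.sin(a),np.cos(a)]]);t=W.mean(0)-R@L.mean(0)
print("disp yaw",a,"org",t,"res mm",(W-(L@R.T+t))*1000)
print("sill px->",(ray(c,[[311.6,254.5]],.085)[0,:2]-t)@R)
capc=ray(c,[[299+17.4,194.2],[339.2,201]],.133)
P=270+np.array([232,346])/5,165+np.array([146,180])/5
print("cap top back corners in disp",(ray(c,np.c_[P],.133)[:,:2]-t)@R)
s=pickle.load(open("side0.pkl","rb"))
def loc(v):return np.r_[R@np.array(v[:2])+t,v[2]]
print("side proj sill, lip, capback top corners",proj(s,[loc([-.091,.035,.085]),loc([-.091,-.035,.085]),loc([-.046,0,.093]),loc([.032,.025,.133]),loc([.032,-.025,.133])]).round(1))
i=s["pixels"]
a=cv2.resize(i[190:290,275:385,::-1],None,fx=4,fy=4,interpolation=cv2.INTER_CUBIC)
b=cv2.resize(i[300:400,205:325,::-1],None,fx=3,fy=3,interpolation=cv2.INTER_CUBIC);o=np.zeros((400,800,3),np.uint8);o[:,:440]=a;o[:300,440:]=b
cv2.imwrite("pics/crop2.png",o)
E
```

```text
handle z24 ((475.3175048828125, -340.310302734375), (86.88967895507812, 17.972721099853516), 2.9291138648986816) [459 294] [468 333]
tip [[ 0.60043967 -0.33672583  0.037     ]]
cap z133 ((668.9190673828125, -18.62673568725586), (53.82603073120117, 81.80790710449219), 73.5319595336914)
disp yaw -0.24871507718618874 org [ 0.67743017 -0.02127771] res mm [[-1.23600172 -1.6906813 ]
 [-0.77001957  1.74559514]
 [ 1.86221198  0.46671767]
 [ 0.1438093  -0.52163151]]
sill px-> [-0.08829565  0.00218082]
cap top back corners in disp [[ 0.0312264   0.02492781]
 [ 0.03028779 -0.0247101 ]]
side proj sill, lip, capback top corners [[292.1 225.9]
 [287.4 241.3]
 [309.2 231.1]
 [344.3 211.6]
 [342.9 222.3]]
```

View pics/crop2.png

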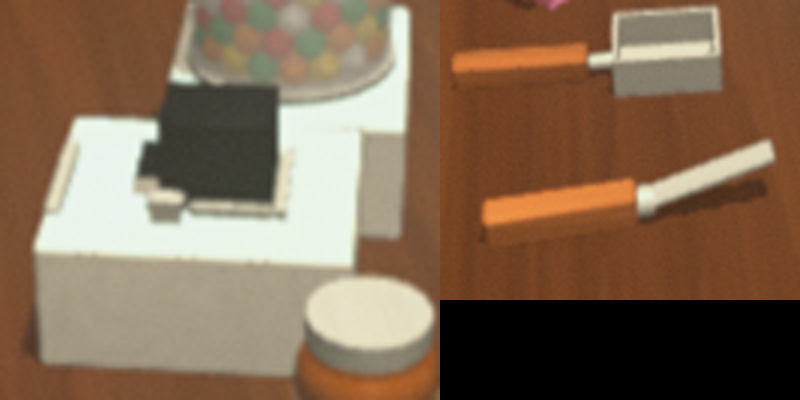

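The side crop confirms the scene: the black cap with its lip facing the sill on the left, the catch housing at the lip's right, and the plain-bladed pry bar lower, below the box scoop. I now compute the move towards the bar.

```bash
cat >> h.py <<'E'
A=-0.2487;ORG=np.array([.6774,-.0213,0]);RD=Ro.from_euler('z',A)
def D(v):return RD.apply(v)+ORG           # dispenser->world
def tool(yaw,pitch=0):                    # tool x at heading yaw; pitch>0 raises its x axis
    return Ro.from_euler('z',yaw)*Ro.from_euler('y',-pitch)*Ro.from_euler('x',np.pi)
def delta(st,pos,rot):
    R0=Ro.from_quat(st["ee_rot"]);return np.r_[R0.inv().apply(np.array(pos)-st["tcp_pos"]),(R0.inv()*rot).as_rotvec()].round(4)
E
python3 - <<'E'
from h import *;from bench import ctrl
s=ctrl.read_state()
print(delta(s,[.5,.15,.28],tool(1.2)));print(delta(s,[.475,-.341,.12],tool(.04)))
E
```

```text
[-4.2390e-01 -3.7000e-01 -2.6900e-02 -8.0000e-04  9.0000e-04  1.6098e+00]
[-5.6020e-01 -8.4220e-01  1.3370e-01 -2.0000e-04  1.5000e-03  2.7698e+00]
```

arm_command(deltas=[[100, -0.424, -0.37, -0.027, 0, 0, 1.61], [100, -0.424, -0.37, -0.027, 0, 0, 1.61], [100, -0.424, -0.37, -0.027, 0, 0, 1.61], [100, -0.424, -0.37, -0.027, 0, 0, 1.61], [100, -0.424, -0.37, -0.027, 0, 0, 1.61], [100, -0.424, -0.37, -0.027, 0, 0, 1.61], [100, -0.424, -0.37, -0.027, 0, 0, 1.61], [100, -0.424, -0.37, -0.027, 0, 0, 1.61], [100, -0.424, -0.37, -0.027, 0, 0, 1.61], [100, -0.424, -0.37, -0.027, 0, 0, 1.61], [100, -0.424, -0.37, -0.027, 0, 0, 1.61], [100, -0.424, -0.37, -0.027, 0, 0, 1.61]])

```text
time: 1.3
tcp_pos: [0.5021, 0.1451, 0.2808]
ee_rot: [0.828, 0.56, 0.0, 0.001]
contact_force: [0.4, 1.1, -0.5]
gripper_width: 0.0855
grasp_force: 0.0
```

```bash
python3 - <<'E'
from h import *;from bench import ctrl
s=ctrl.read_state();print(s["tcp_pos"],s["q"],s["contact_force"])
print(delta(s,[.475,-.341,.12],tool(.04)))
E
```

```text
[0.5020626  0.14507585 0.28077078] [-0.93753526  0.15965636  0.60198828  1.94040294 -0.10161786  1.0706496
 -0.67404224] [ 0.38313977  1.08327721 -0.46808448]
[-4.6120e-01  1.5560e-01  1.6110e-01  1.3000e-03 -5.0000e-04  1.1495e+00]
```

arm_command(deltas=[[100, -0.461, 0.156, 0.161, 0, 0, 1.15], [100, -0.461, 0.156, 0.161, 0, 0, 1.15], [100, -0.461, 0.156, 0.161, 0, 0, 1.15], [100, -0.461, 0.156, 0.161, 0, 0, 1.15], [100, -0.461, 0.156, 0.161, 0, 0, 1.15], [100, -0.461, 0.156, 0.161, 0, 0, 1.15], [100, -0.461, 0.156, 0.161, 0, 0, 1.15], [100, -0.461, 0.156, 0.161, 0, 0, 1.15], [100, -0.461, 0.156, 0.161, 0, 0, 1.15], [100, -0.461, 0.156, 0.161, 0, 0, 1.15], [100, -0.461, 0.156, 0.161, 0, 0, 1.15], [100, -0.461, 0.156, 0.161, 0, 0, 1.15]])

```text
time: 2.5
tcp_pos: [0.4769, -0.3383, 0.1184]
ee_rot: [1.0, 0.023, -0.001, 0.0]
contact_force: [-0.1, 0.9, -0.3]
gripper_width: 0.0854
grasp_force: 0.0
```

```bash
cat >> h.py <<'E'
def wrist(ctrl):
    s=ctrl.read_state();c=ctrl.capture("wrist");R0=Ro.from_quat(s["ee_rot"]).as_matrix()
    T=np.array(c["tool_from_camera"]);Rc=R0@T[:3,:3];o=R0@T[:3,3]+s["tcp_pos"]
    c["R"]=Rc.T;c["t"]=-Rc.T@o;return c
E
python3 - <<'E'
from h import *;from bench import ctrl
s=ctrl.read_state();print(s["tcp_pos"],s["q"],s["contact_force"])
c=wrist(ctrl);im=c["pixels"];cv2.imwrite("pics/w1.png",im[:,:,::-1])
hsv=cv2.cvtColor(im,cv2.COLOR_RGB2HSV);H,S,V=[hsv[...,i].astype(int) for i in range(3)]
b=big((V>175)&(S>110));
for k in b[:3]: print(rect(c,k,.024),k[:,0].min(0),k[:,0].max(0))
print(delta(s,[.475,-.341,.12],tool(.04)));pickle.dump(c,open("w1.pkl","wb"))
E
```

```text
[ 0.47691686 -0.33829671  0.11844689] [-0.07548654  0.55870739  0.77380518  1.95841515 -0.52095871  0.8350894
 -0.54046185] [-0.0885372   0.8899762  -0.28481496]
((477.22589111328125, -339.5462646484375), (87.10981750488281, 18.232410430908203), 2.925691843032837) [307 175] [340 320]
((478.61431884765625, -206.7939910888672), (17.738784790039062, 37.33986282348633), 86.8241958618164) [ 73 206] [106 268]
[-0.002   0.0026 -0.0015  0.0005  0.0019  0.0059]
```

View pics/w1.png

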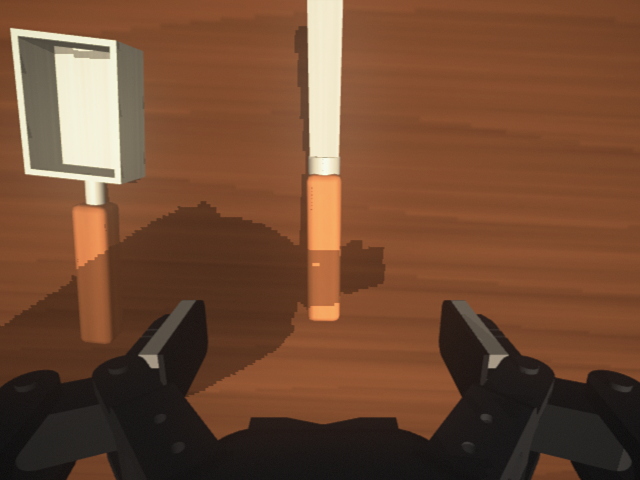

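The wrist view shows the bar straight between the open fingers at (324,248) and the scoop well to the left at (95,200). I go down and grip.

arm_command(deltas=[[100, 0, 0.0015, 0.03, 0, 0, -0.004], [100, 0, 0.0015, 0.06, 0, 0, -0.004], [100, 0, 0.0015, 0.085, 0, 0, -0.004], [100, 0, 0.0015, 0.093, 0, 0, -0.004], [100, 0, 0.0015, 0.093, 0, 0, -0.004], [20, 0, 0.0015, 0.093, 0, 0, -0.004], [0, 0, 0.0015, 0.093, 0, 0, -0.004], [0, 0, 0.0015, 0.093, 0, 0, -0.004], [0, 0, 0.0015, 0.093, 0, 0, -0.004], [0, 0, 0.0015, 0.093, 0, 0, -0.004], [0, 0, 0.0015, 0.093, 0, 0, -0.004], [0, 0, 0.0015, 0.093, 0, 0, -0.004]], force=100)

```text
time: 3.75
tcp_pos: [0.4787, -0.3376, 0.0271]
ee_rot: [1.0, 0.027, 0.0, -0.0]
contact_force: [-3.2, 3.5, 14.3]
gripper_width: 0.0175
grasp_force: 98.8
```

arm_command(deltas=[[0, 0, 0, -0.01, 0, 0, 0], [0, 0, 0, -0.05, 0, 0, 0], [0, 0, 0, -0.1, 0, 0, 0], [0, 0, 0, -0.15, 0, 0, 0], [0, 0, 0, -0.19, 0, 0, 0], [0, 0, 0, -0.19, 0, 0, 0]])

```text
time: 4.35
tcp_pos: [0.4799, -0.3392, 0.2217]
ee_rot: [1.0, 0.027, 0.003, 0.001]
contact_force: [-0.0, -0.5, -1.6]
gripper_width: 0.0181
grasp_force: 98.0
```

```bash
python3 - <<'E'
from h import *;from bench import ctrl
s=ctrl.read_state();print(s["tcp_pos"],s["contact_force"],s["gripper_width"])
# bar pose in pry: solve handle pose for (phi,tipx); blade bottom on sill + clearance
def grip(phi,tipx,clr=0.):
    th=phi-.30
    s_=(tipx+91+5*np.sin(phi)+clr*np.sin(phi))/np.cos(phi)
    zb=80+(5+clr)*np.cos(phi)+s_*np.sin(phi)
    c=np.array([tipx,zb])+1.5*np.array([-np.sin(phi),np.cos(phi)])
    # TCP in bar frame: (0, 25.5)
    v=np.array([126.2,37.1-25.5]);r=np.array([[np.cos(th),-np.sin(th)],[np.sin(th),np.cos(th)]])
    g=c-r@v; return D([g[0]/1000,0,g[1]/1000]),tool(A,th)
p,r=grip(.08,-75,30);print(p,r.as_rotvec());print(delta(s,p+[0,0,.0],r))
c=ctrl.capture("side");cv2.imwrite("pics/s2.png",c["pixels"][:,:,::-1])
E
```

```text
[ 0.47986813 -0.33917766  0.2217467 ] [-1.67161190e-05 -5.06683674e-01 -1.58069438e+00] 0.01813463288470681
[0.48276867 0.02812811 0.13411041] [-3.07191993  0.38397441  0.33928073]
[ 0.0218 -0.3669  0.0867  0.0351 -0.2253  0.3004]
```

arm_command(deltas=[[0, 0.02, -0.05, 0, 0.007, -0.045, 0.06], [0, 0.02, -0.1, 0.0, 0.014, -0.09, 0.12], [0, 0.02, -0.15, 0.0, 0.02, -0.135, 0.18], [0, 0.02, -0.2, 0.02, 0.028, -0.18, 0.24], [0, 0.02, -0.25, 0.04, 0.035, -0.225, 0.3], [0, 0.02, -0.3, 0.06, 0.035, -0.225, 0.3], [0, 0.022, -0.34, 0.08, 0.035, -0.225, 0.3], [0, 0.022, -0.367, 0.087, 0.035, -0.225, 0.3], [0, 0.022, -0.367, 0.087, 0.035, -0.225, 0.3], [0, 0.022, -0.367, 0.087, 0.035, -0.225, 0.3]])

```text
time: 5.4
tcp_pos: [0.4801, 0.0304, 0.1287]
ee_rot: [0.986, -0.122, -0.113, -0.014]
contact_force: [0.6, -0.7, -0.7]
gripper_width: 0.0177
grasp_force: 98.1
```

```bash
python3 - <<'E'
from h import *;from bench import ctrl
s=ctrl.read_state();print(s["tcp_pos"],s["contact_force"],Ro.from_quat(s["ee_rot"]).as_matrix().round(3))
t=ctrl.capture("top");d=ctrl.capture("side");pickle.dump((s,t,d),open("p3.pkl","wb"))
a=cv2.resize(t["pixels"][180:300,265:385,::-1],(480,480),interpolation=cv2.INTER_CUBIC)
b=cv2.resize(d["pixels"][170:290,225:305,::-1],(320,480),interpolation=cv2.INTER_CUBIC)
cv2.imwrite("pics/c3.png",np.hstack([a,b]))
tip=s["tcp_pos"]+Ro.from_quat(s["ee_rot"]).apply([.1242,0,-(.0371-.027)]);print("pred tip",tip,proj(t,tip),proj(d,tip),"in disp",RD.inv().apply(tip-ORG))
E
```

```text
[0.48007156 0.03041757 0.12866252] [ 0.60335138 -0.74554972 -0.70580596] [[ 0.945 -0.244 -0.22 ]
 [-0.237 -0.97   0.055]
 [-0.226  0.    -0.974]]
pred tip [5.99619502e-01 3.77996728e-04 1.10398768e-01] [[312.52166686 249.77608472]] [[293.91182902 223.46479424]] in disp [-0.08072336  0.00186582  0.11039877]
```

View pics/c3.png

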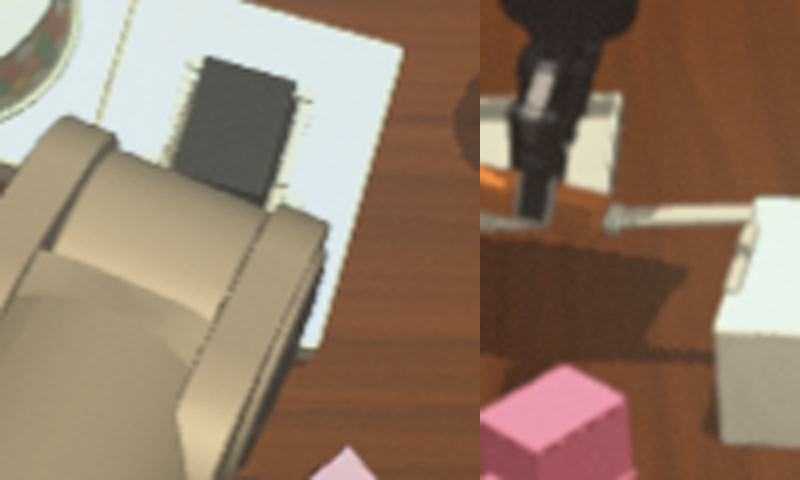

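The side crop shows the blade tip at about (755,213) in the crop, (294,223) in the picture, exactly where the grip model puts it, so the tip is just above the sill. I lower towards the sill.

arm_command(deltas=[[0, 0.0022, 0.0015, 0.0095, 0, 0, 0], [0, 0.0045, 0.0015, 0.0185, 0, 0, 0], [0, 0.0045, 0.0015, 0.0185, 0, 0, 0], [0, 0.0045, 0.0015, 0.0185, 0, 0, 0], [0, 0.0045, 0.0015, 0.0185, 0, 0, 0]])

```text
time: 6.0
tcp_pos: [0.4807, 0.0284, 0.1104]
ee_rot: [0.986, -0.123, -0.112, -0.014]
contact_force: [0.3, -0.6, -1.4]
gripper_width: 0.0177
grasp_force: 98.2
```

arm_command(deltas=[[0, 0.0, 0, 0.001, 0, 0, 0], [0, 0.0, 0, 0.001, 0, 0, 0], [0, 0.0, 0, 0.001, 0, 0, 0]])

```text
time: 6.3
tcp_pos: [0.4804, 0.0288, 0.1094]
ee_rot: [0.986, -0.123, -0.112, -0.014]
contact_force: [-0.4, 0.0, -1.0]
gripper_width: 0.0179
grasp_force: 98.2
```

arm_command(deltas=[[0, 0.0, 0, 0.001, 0, 0, 0], [0, 0.0, 0, 0.001, 0, 0, 0], [0, 0.0, 0, 0.001, 0, 0, 0]])

```text
time: 6.6
tcp_pos: [0.4802, 0.0288, 0.1083]
ee_rot: [0.986, -0.123, -0.112, -0.014]
contact_force: [0.3, 0.7, -1.5]
gripper_width: 0.0179
grasp_force: 98.2
```

arm_command(deltas=[[0, 0.0, 0, 0.001, 0, 0, 0], [0, 0.0, 0, 0.001, 0, 0, 0], [0, 0.0, 0, 0.001, 0, 0, 0]])

```text
time: 6.9
tcp_pos: [0.4799, 0.0289, 0.1073]
ee_rot: [0.986, -0.123, -0.112, -0.014]
contact_force: [-0.1, -0.8, -2.0]
gripper_width: 0.0175
grasp_force: 98.2
```

arm_command(deltas=[[0, 0.0, 0, 0.001, 0, 0, 0], [0, 0.0, 0, 0.001, 0, 0, 0], [0, 0.0, 0, 0.001, 0, 0, 0]])

```text
time: 7.2
tcp_pos: [0.4797, 0.0289, 0.1063]
ee_rot: [0.986, -0.123, -0.112, -0.014]
contact_force: [0.3, 0.5, -1.0]
gripper_width: 0.0179
grasp_force: 98.2
```

arm_command(deltas=[[0, 0.0, 0, 0.001, 0, 0, 0], [0, 0.0, 0, 0.001, 0, 0, 0], [0, 0.0, 0, 0.001, 0, 0, 0]])

```text
time: 7.5
tcp_pos: [0.4795, 0.0289, 0.1054]
ee_rot: [0.986, -0.123, -0.112, -0.014]
contact_force: [0.3, -1.4, -1.4]
gripper_width: 0.0177
grasp_force: 98.2
```

arm_command(deltas=[[0, 0.0, 0, 0.001, 0, 0, 0], [0, 0.0, 0, 0.001, 0, 0, 0], [0, 0.0, 0, 0.001, 0, 0, 0]])

```text
time: 7.8
tcp_pos: [0.4794, 0.029, 0.1045]
ee_rot: [0.986, -0.123, -0.112, -0.014]
contact_force: [0.0, 0.8, 0.2]
gripper_width: 0.0175
grasp_force: 98.3
```

```bash
cat >> h.py <<'E'
def grip(phi,tipx,clr=0.,dz=-.5,vx=124.2,vz=10.1):
    th=phi-.30
    s_=(tipx+91+(5+clr)*np.sin(phi))/np.cos(phi)
    zb=80+(5+clr)*np.cos(phi)+s_*np.sin(phi)
    c=np.array([tipx,zb])+1.5*np.array([-np.sin(phi),np.cos(phi)])
    r=np.array([[np.cos(th),-np.sin(th)],[np.sin(th),np.cos(th)]])
    g=c-r@np.array([vx,vz]); return D([g[0]/1000,0,(g[1]+dz)/1000]),tool(A,th)
E
python3 - <<'E'
from h import *;from bench import ctrl
s=ctrl.read_state()
tip=s["tcp_pos"]+Ro.from_quat(s["ee_rot"]).apply([.1242,0,-.0101]);print("tip in disp",RD.inv().apply(tip-ORG), RD.inv().apply(s["tcp_pos"]-ORG))
P=[grip(.06,x,.4) for x in(-80,-65,-50,-38)]
for p,r in P:print(delta(s,p,r))
print("lever from insertion")
p0,r0=P[-1];f=dict(tcp_pos=p0,ee_rot=r0.as_quat())
for phi,x in[(.1,-38),(.16,-38),(.22,-37.5),(.28,-37),(.34,-36),(.38,-35),(.42,-34)]:
    p,r=grip(phi,x);print(phi,delta(f,p,r),p.round(3))
E
```

```text
tip in disp [-0.08101465  0.00014365  0.08638826] [-2.04306545e-01  4.41657798e-07  1.04464140e-01]
[ 0.0006 -0.     -0.0025 -0.0005 -0.0133  0.0012]
[ 0.015   0.     -0.0068 -0.0005 -0.0133  0.0012]
[ 0.0295  0.     -0.011  -0.0005 -0.0133  0.0012]
[ 0.041   0.     -0.0144 -0.0005 -0.0133  0.0012]
lever from insertion
0.1 [0.     0.     0.0033 0.     0.04   0.    ] [0.52  0.019 0.106]
0.16 [ 0.0003 -0.      0.0075  0.      0.1     0.    ] [0.52  0.019 0.102]
0.22 [ 0.0014 -0.      0.0114  0.      0.16    0.    ] [0.52  0.019 0.098]
0.28 [0.003 0.    0.015 0.    0.22  0.   ] [0.521 0.019 0.094]
0.34 [0.0053 0.     0.0179 0.     0.28   0.    ] [0.522 0.018 0.091]
0.38 [ 0.0074 -0.      0.0194  0.      0.32    0.    ] [0.524 0.018 0.089]
0.42 [ 0.0096  0.      0.0207 -0.      0.36    0.    ] [0.526 0.017 0.087]
```

arm_command(deltas=[[0, 0.0006, 0, -0.0025, 0, -0.013, 0.001], [0, 0.0006, 0, -0.0025, 0, -0.013, 0.001], [0, 0.008, 0, -0.0046, 0, -0.013, 0.001], [0, 0.015, 0, -0.0068, 0, -0.013, 0.001], [0, 0.022, 0, -0.0089, 0, -0.013, 0.001], [0, 0.0295, 0, -0.011, 0, -0.013, 0.001], [0, 0.0335, 0, -0.0122, 0, -0.013, 0.001], [0, 0.0375, 0, -0.0134, 0, -0.013, 0.001], [0, 0.041, 0, -0.0144, 0, -0.013, 0.001], [0, 0.041, 0, -0.0144, 0, -0.013, 0.001], [0, 0.041, 0, -0.0144, 0, -0.013, 0.001]])

```text
time: 8.9
tcp_pos: [0.521, 0.0184, 0.1092]
ee_rot: [0.985, -0.123, -0.119, -0.015]
contact_force: [0.1, 0.3, -1.2]
gripper_width: 0.0175
grasp_force: 98.2
```

```bash
python3 - <<'E'
from h import *;from bench import ctrl
s=ctrl.read_state()
tip=s["tcp_pos"]+Ro.from_quat(s["ee_rot"]).apply([.1242,0,-.0101]);print("tip in disp",RD.inv().apply(tip-ORG),s["contact_force"],"pitch",np.arcsin(Ro.from_quat(s["ee_rot"]).as_matrix()[2,0]))
t=ctrl.capture("top");d=ctrl.capture("side");pickle.dump((s,t,d),open("p4.pkl","wb"))
b=cv2.resize(d["pixels"][190:280,255:375,::-1],(800,600),interpolation=cv2.INTER_CUBIC)
cv2.imwrite("pics/c4.png",b)
E
```

```text
tip in disp [-3.82946651e-02  1.10037715e-05  8.94688250e-02] [ 0.10831866  0.2880741  -1.24726348] pitch -0.24008048051200775
```

View pics/c4.png

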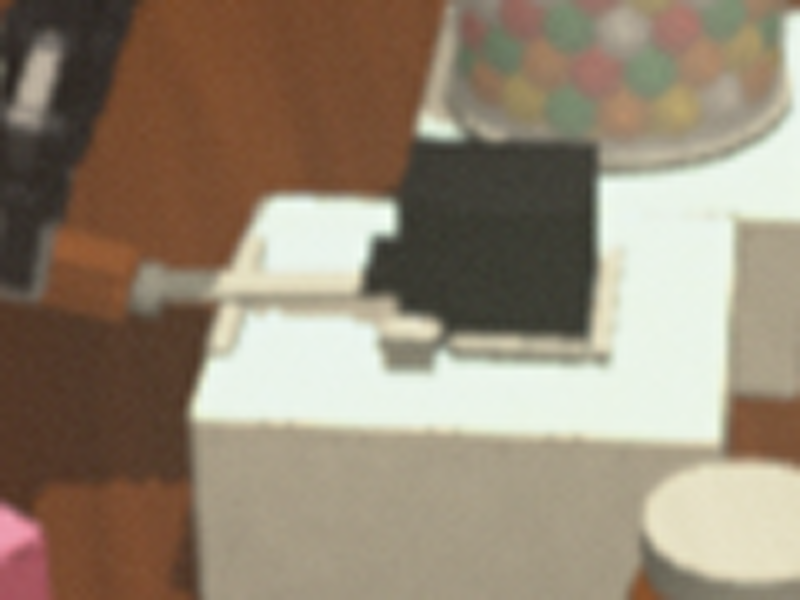

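The crop shows the blade lying over the sill at (240,285) and running under the black lip at about (375,285). I now lever.

arm_command(deltas=[[0, 0, 0, 0.0017, 0, 0.02, 0], [0, 0, 0, 0.0033, 0, 0.04, 0], [0, 0, 0, 0.0055, 0, 0.07, 0], [0, 0.0003, 0, 0.0075, 0, 0.1, 0], [0, 0.0008, 0, 0.0095, 0, 0.13, 0], [0, 0.0014, 0, 0.0114, 0, 0.16, 0], [0, 0.0014, 0, 0.0114, 0, 0.16, 0], [0, 0.0014, 0, 0.0114, 0, 0.16, 0]])

```text
time: 9.8
tcp_pos: [0.5196, 0.019, 0.0979]
ee_rot: [0.992, -0.124, -0.04, -0.005]
contact_force: [-0.9, 1.8, -1.4]
gripper_width: 0.0178
grasp_force: 98.2
```

```bash
python3 - <<'E'
from h import *;from bench import ctrl
s=ctrl.read_state()
tip=s["tcp_pos"]+Ro.from_quat(s["ee_rot"]).apply([.1242,0,-.0101]);print("tip in disp",RD.inv().apply(tip-ORG),s["contact_force"],s["ft_torque"],"pitch",np.arcsin(Ro.from_quat(s["ee_rot"]).as_matrix()[2,0]))
for phi,x in[(.28,-37),(.34,-36),(.38,-35),(.42,-34)]:
    p,r=grip(phi,x);print(phi,delta(s,p,r),p.round(3))
E
```

```text
tip in disp [-0.03829865  0.00030547  0.09801988] [-0.87813372  1.8246068  -1.43397489] [ 0.11404532  0.35783777 -0.02992073] pitch -0.08039751376317227
0.28 [ 0.0014  0.0003  0.0038 -0.0008  0.0604  0.0005] [0.521 0.019 0.094]
0.34 [ 0.0033  0.0003  0.0071 -0.0008  0.1204  0.0005] [0.522 0.018 0.091]
0.38 [ 0.0051  0.0003  0.0089 -0.0009  0.1604  0.0004] [0.524 0.018 0.089]
0.42 [ 0.0071  0.0003  0.0105 -0.0009  0.2004  0.0004] [0.526 0.017 0.087]
```

arm_command(deltas=[[0, 0.0007, 0, 0.002, 0, 0.03, 0], [0, 0.0014, 0, 0.0038, 0, 0.06, 0], [0, 0.0023, 0, 0.0055, 0, 0.09, 0], [0, 0.0033, 0, 0.0071, 0, 0.12, 0], [0, 0.0042, 0, 0.008, 0, 0.14, 0], [0, 0.0051, 0, 0.0089, 0, 0.16, 0], [0, 0.0061, 0, 0.0097, 0, 0.18, 0], [0, 0.0071, 0, 0.0105, 0, 0.2, 0], [0, 0.0071, 0, 0.0105, 0, 0.2, 0], [0, 0.0071, 0, 0.0105, 0, 0.2, 0]])

```text
time: 10.8
tcp_pos: [0.5259, 0.0172, 0.0869]
ee_rot: [0.99, -0.124, 0.06, 0.007]
contact_force: [-2.6, -0.1, -0.2]
gripper_width: 0.0178
grasp_force: 98.4
```

```bash
python3 - <<'E'
from h import *;from bench import ctrl
s=ctrl.read_state()
tip=s["tcp_pos"]+Ro.from_quat(s["ee_rot"]).apply([.1242,0,-.0101]);print("tip in disp",RD.inv().apply(tip-ORG),s["contact_force"],s["ft_torque"],"pitch",np.arcsin(Ro.from_quat(s["ee_rot"]).as_matrix()[2,0]))
d=ctrl.capture("side");pickle.dump((s,d),open("p5.pkl","wb"))
cv2.imwrite("pics/c5.png",cv2.resize(d["pixels"][190:280,255:375,::-1],(800,600),interpolation=cv2.INTER_CUBIC))
E
```

```text
tip in disp [-3.41843102e-02  3.43055684e-05  1.11757656e-01] [-2.57633814 -0.06609363 -0.23856432] [6.20113103e-02 5.26290107e-01 3.44316880e-04] pitch 0.11996705387973651
```

View pics/c5.png

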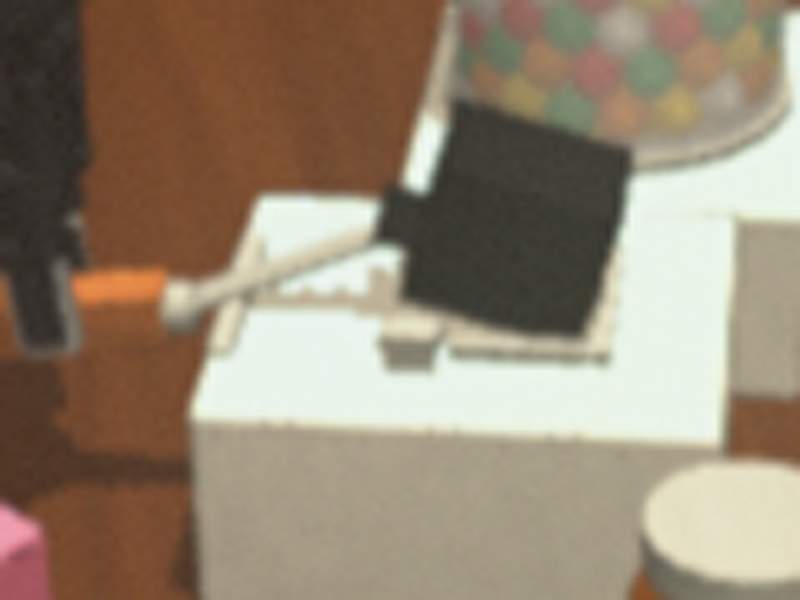

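The cap is visibly tilted up on the rollers, with its lip raised at (405,220) by the blade. I back the blade out and return the bar to the counter.

```bash
python3 - <<'E'
from h import *;from bench import ctrl
s=ctrl.read_state()
for phi,x,c in[(.3,-37,0.3),(.2,-38,.5),(.2,-60,1),(.2,-85,3),(.2,-125,15)]:
    p,r=grip(phi,x,c);print(phi,delta(s,p,r),p.round(3))
f=dict(tcp_pos=p,ee_rot=r.as_quat());print(delta(f,[.479,-.339,.12],tool(.05)))
E
```

```text
0.3 [-0.0046  0.     -0.0068 -0.0006 -0.1198  0.    ] [0.521 0.018 0.093]
0.2 [-0.005   0.     -0.0135 -0.0006 -0.2198  0.    ] [0.52  0.019 0.1  ]
0.2 [-0.0273  0.     -0.0122 -0.0006 -0.2198  0.    ] [0.498 0.024 0.096]
0.2 [-0.0525  0.     -0.0122 -0.0006 -0.2198  0.    ] [0.474 0.03  0.093]
0.2 [-0.0917  0.     -0.0211 -0.0006 -0.2198  0.    ] [0.435 0.04  0.097]
[ 0.1328  0.3568 -0.0366 -0.0149  0.0993 -0.2985]
```

arm_command(deltas=[[0, -0.0023, 0, -0.0034, 0, -0.06, 0], [0, -0.0046, 0, -0.0068, 0, -0.12, 0], [0, -0.0048, 0, -0.01, 0, -0.17, 0], [0, -0.005, 0, -0.0135, 0, -0.22, 0], [0, -0.012, 0, -0.013, 0, -0.22, 0], [0, -0.02, 0, -0.0125, 0, -0.22, 0], [0, -0.0273, 0, -0.0122, 0, -0.22, 0], [0, -0.045, 0, -0.0122, 0, -0.22, 0], [0, -0.068, 0, -0.02, 0, -0.22, 0], [0, -0.075, 0, -0.05, 0, -0.22, 0], [0, -0.075, 0, -0.07, 0, -0.22, 0], [0, -0.075, 0, -0.07, 0, -0.22, 0]])

```text
time: 12.05
tcp_pos: [0.4453, 0.0384, 0.1486]
ee_rot: [0.991, -0.123, -0.048, -0.008]
contact_force: [-0.9, 1.0, -1.8]
gripper_width: 0.0177
grasp_force: 98.2
```

```bash
python3 - <<'E'
from h import *;from bench import ctrl
s=ctrl.read_state();print(s["tcp_pos"],s["contact_force"])
print(delta(s,[.479,-.339,.12],tool(.05)),delta(s,[.479,-.339,.0275],tool(.05)))
d=ctrl.capture("side");cv2.imwrite("pics/c6.png",cv2.resize(d["pixels"][190:280,255:375,::-1],(800,600)))
i=d["pixels"][190:250,300:360];print("dark px",(i.max(2)<90).sum(), (pickle.load(open("p5.pkl","rb"))[1]["pixels"][190:250,300:360].max(2)<90).sum(),(pickle.load(open("side0.pkl","rb"))["pixels"][190:250,300:360].max(2)<90).sum())
for d_ in (d,pickle.load(open("p5.pkl","rb"))[1],pickle.load(open("side0.pkl","rb"))):
    b=big(d_["pixels"][190:250,300:360].max(2)<90)[0];print(cv2.minAreaRect(b))
E
```

```text
[0.44530177 0.03838586 0.14864771] [-0.9178254   1.02297697 -1.76978457]
[ 0.1273  0.3577  0.015  -0.0182  0.0968 -0.2973] [ 0.1363  0.358   0.107  -0.0182  0.0968 -0.2973]
dark px 870 887 826
((28.158823013305664, 33.03529739379883), (33.298828125, 30.58719825744629), 12.52880859375)
((29.477066040039062, 32.24312210083008), (34.00283432006836, 30.842010498046875), 16.699243545532227)
((26.5, 35.0), (28.0, 33.0), 90.0)
```

arm_command(deltas=[[0, 0.018, 0.05, 0, 0, 0.02, -0.06], [0, 0.036, 0.1, 0, -0.006, 0.04, -0.12], [0, 0.054, 0.15, 0, -0.009, 0.06, -0.18], [0, 0.071, 0.2, 0, -0.012, 0.08, -0.24], [0, 0.09, 0.25, 0, -0.018, 0.097, -0.297], [0, 0.107, 0.3, 0.005, -0.018, 0.097, -0.297], [0, 0.123, 0.345, 0.015, -0.018, 0.097, -0.297], [0, 0.1273, 0.3577, 0.015, -0.018, 0.097, -0.297], [0, 0.1273, 0.3577, 0.015, -0.018, 0.097, -0.297], [0, 0.1273, 0.3577, 0.015, -0.018, 0.097, -0.297]])

```text
time: 13.1
tcp_pos: [0.4778, -0.3401, 0.118]
ee_rot: [1.0, 0.024, -0.002, 0.001]
contact_force: [1.1, 1.0, -1.7]
gripper_width: 0.0176
grasp_force: 98.3
```

```bash
python3 - <<'E'
from h import *;from bench import ctrl
s=ctrl.read_state();print(s["tcp_pos"],s["contact_force"])
print(delta(s,[.479,-.339,.0275],tool(.05)))
E
```

```text
[ 0.47779784 -0.34012881  0.11795719] [ 1.08956653  1.03635696 -1.67592413]
[ 0.0016 -0.0012  0.0904  0.0015  0.0042 -0.003 ]
```

arm_command(deltas=[[0, 0, 0, 0.04, 0.0015, 0.004, 0], [0, 0, 0, 0.075, 0.0015, 0.004, 0], [0, 0, 0, 0.085, 0.0015, 0.004, 0], [0, 0, 0, 0.0895, 0.0015, 0.004, 0], [0, 0, 0, 0.0895, 0.0015, 0.004, 0], [0, 0, 0, 0.0895, 0.0015, 0.004, 0], [100, 0, 0, 0.0895, 0.0015, 0.004, 0], [100, 0, 0, 0.0895, 0.0015, 0.004, 0], [100, 0, 0, 0.0895, 0.0015, 0.004, 0], [100, 0, 0, 0.0895, 0.0015, 0.004, 0], [100, 0, 0, 0.0895, 0.0015, 0.004, 0], [100, 0, 0, 0.0895, 0.0015, 0.004, 0]], force=40)

```text
time: 14.3
tcp_pos: [0.4787, -0.3401, 0.03]
ee_rot: [1.0, 0.024, 0.001, 0.0]
contact_force: [-0.0, 0.4, 0.1]
gripper_width: 0.0851
grasp_force: 0.0
```

arm_command(deltas=[[100, 0, 0, -0.03, 0, 0, 0], [100, 0, 0, -0.08, 0, 0, 0], [100, 0, 0, -0.13, 0, 0, 0], [100, 0, 0, -0.18, 0, 0, 0], [100, 0, 0, -0.23, 0, 0, 0], [100, 0, 0, -0.23, 0, 0, 0], [100, 0, 0, -0.23, 0, 0, 0]])

```text
time: 15.0
tcp_pos: [0.4787, -0.3399, 0.2608]
ee_rot: [1.0, 0.025, 0.002, 0.0]
contact_force: [0.2, 0.8, -1.1]
gripper_width: 0.0854
grasp_force: 0.0
```

```bash
python3 - <<'E'
from h import *;from bench import ctrl
s=ctrl.read_state();print(s["tcp_pos"],s["contact_force"],s["q"])
for x in(.0,.005):
  for y in (A,A+np.pi): print(delta(s,D([x,0,.26]),tool(y)))
c=ctrl.capture("top");pickle.dump(c,open("t7.pkl","wb"))
im=c["pixels"];V=im.max(2)[185:250,300:350];b=big(V<120)
P=ray(c,b[0][:,0]+[300,185],.135)
print(cv2.minAreaRect(b[0]),((P[:,:2]-ORG[:2])@RD.as_matrix()[:2,:2]).min(0),((P[:,:2]-ORG[:2])@RD.as_matrix()[:2,:2]).max(0))
k=cv2.resize(im[165:275,270:370,::-1],(400,440),interpolation=cv2.INTER_CUBIC);k2=cv2.resize(im[230:350,380:490,::-1],(400,440),interpolation=cv2.INTER_CUBIC)
cv2.imwrite("pics/c7.png",np.hstack([k,k2]))
E
```

```text
[ 0.47873384 -0.33988733  0.26083597] [ 0.1707441   0.77901691 -1.1248906 ] [-0.21195538  0.39177401  0.93601983  1.84008729 -0.35720901  1.08509264
 -0.66404264]
[ 2.141e-01 -3.084e-01  1.400e-03  3.000e-04 -3.900e-03  2.980e-01]
[ 2.1410e-01 -3.0840e-01  1.4000e-03  5.5000e-03  5.0000e-04 -2.8436e+00]
[ 2.189e-01 -3.069e-01  1.400e-03  3.000e-04 -3.900e-03  2.980e-01]
[ 2.1890e-01 -3.0690e-01  1.4000e-03  5.5000e-03  5.0000e-04 -2.8436e+00]
((23.09174346923828, 28.027524948120117), (26.05287742614746, 40.80339813232422), 16.699241638183594) [-0.04664193 -0.02656144] [0.03942006 0.02779607]
```

View pics/c7.png

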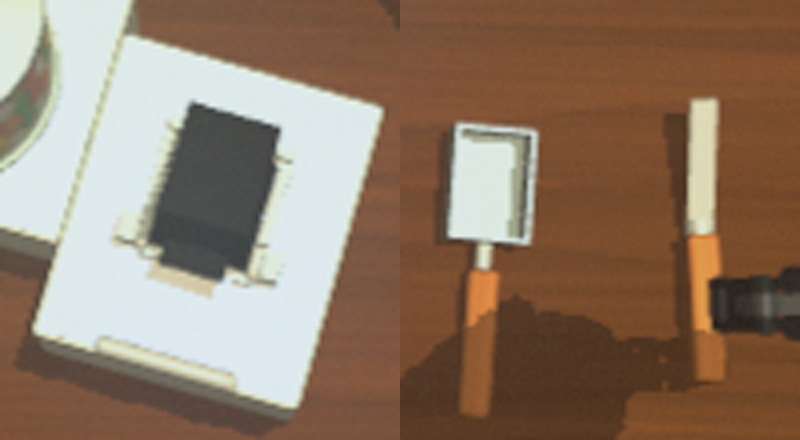

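The crop shows the cap tilted on its rollers at (207,200) in the crop, the bar back on the counter at (705,240) and the scoop undisturbed. Next is the cap, with the tool aligned to its tilt of about 0.22 rad.

```bash
python3 - <<'E'
from h import *;from bench import ctrl
s=ctrl.read_state()
g=np.array([.0086,0,.122]);u=np.array([np.sin(.22),0,np.cos(.22)])
print(delta(s,D(g+.1*u),tool(A,-.22)),delta(s,D(g),tool(A,-.22)),D(g+.1*u))
E
```

```text
[ 0.2435 -0.2991  0.0404  0.0327 -0.2202  0.2967] [ 0.2225 -0.3056  0.138   0.0327 -0.2202  0.2967] [ 0.70688695 -0.02878843  0.21958974]
```

arm_command(deltas=[[100, 0.032, -0.038, 0, 0.004, -0.03, 0.04], [100, 0.064, -0.077, 0, 0.01, -0.06, 0.09], [100, 0.096, -0.117, 0, 0.015, -0.1, 0.15], [100, 0.128, -0.157, 0, 0.02, -0.14, 0.2], [100, 0.16, -0.197, 0, 0.026, -0.18, 0.25], [100, 0.192, -0.236, 0, 0.033, -0.22, 0.297], [100, 0.225, -0.276, 0.02, 0.033, -0.22, 0.297], [100, 0.2435, -0.299, 0.04, 0.033, -0.22, 0.297], [100, 0.2435, -0.299, 0.04, 0.033, -0.22, 0.297], [100, 0.2435, -0.299, 0.04, 0.033, -0.22, 0.297], [100, 0.2435, -0.299, 0.04, 0.033, -0.22, 0.297]])

```text
time: 16.15
tcp_pos: [0.7063, -0.0308, 0.2194]
ee_rot: [0.986, -0.125, -0.11, -0.013]
contact_force: [-0.0, 0.3, 0.1]
gripper_width: 0.0855
grasp_force: 0.0
```

```bash
python3 - <<'E'
from h import *;from bench import ctrl
s=ctrl.read_state();print(s["tcp_pos"],s["q"].round(2))
c=wrist(ctrl);im=c["pixels"];cv2.imwrite("pics/w8.png",im[:,:,::-1]);pickle.dump(c,open("w8.pkl","wb"))
g=np.array([.0086,0,.122]);u=np.array([np.sin(.22),0,np.cos(.22)])
print(delta(s,D(g),tool(A,-.22)))
# expected cap corners after tilt
for lx,ly,lz in[(32,25,53),(32,-25,53),(-32,25,53),(-32,-25,53),(-46,18,17),(-46,-18,17)]:
    dx=lx-32;ps=.22
    print((lx,ly,lz),proj(c,D([(32+dx*np.cos(ps)+lz*np.sin(ps))/1000,ly/1000,.08+(lz*np.cos(ps)-dx*np.sin(ps))/1000])).round(0))
E
```

```text
[ 0.70633611 -0.03082196  0.21935601] [-0.51  0.78  0.86  1.41 -0.57  1.44 -1.42]
[ 0.0001 -0.0022  0.0998  0.0008  0.0012 -0.0027]
(32, 25, 53) [[270. 202.]]
(32, -25, 53) [[366. 201.]]
(-32, 25, 53) [[274. 313.]]
(-32, -25, 53) [[363. 313.]]
(-46, 18, 17) [[292. 307.]]
(-46, -18, 17) [[346. 306.]]
```

View pics/w8.png

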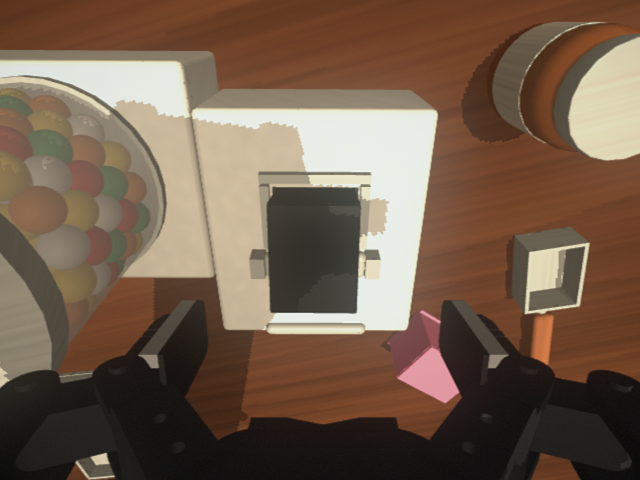

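The wrist view shows the cap's top at (270–358, 203–312), centred between the fingers with a small lateral offset, and the housings at (258,263) and (372,263). I descend along the tool axis and grip.

arm_command(deltas=[[100, 0, -0.004, 0.03, 0, 0, 0], [100, 0, -0.004, 0.06, 0, 0, 0], [100, 0, -0.004, 0.085, 0, 0, 0], [100, 0, -0.004, 0.099, 0, 0, 0], [100, 0, -0.004, 0.099, 0, 0, 0], [100, 0, -0.004, 0.099, 0, 0, 0], [60, 0, -0.004, 0.099, 0, 0, 0], [45, 0, -0.004, 0.099, 0, 0, 0], [30, 0, -0.004, 0.099, 0, 0, 0], [30, 0, -0.004, 0.099, 0, 0, 0], [30, 0, -0.004, 0.099, 0, 0, 0], [30, 0, -0.004, 0.099, 0, 0, 0]], force=30)

```text
time: 17.4
tcp_pos: [0.6875, -0.0203, 0.1244]
ee_rot: [0.986, -0.124, -0.108, -0.014]
contact_force: [-0.3, 0.0, 6.4]
gripper_width: 0.0494
grasp_force: 34.5
```

arm_command(deltas=[[30, -0.001, 0, -0.005, 0, 0, 0], [30, -0.0022, 0, -0.01, 0, 0, 0], [30, -0.0045, 0, -0.02, 0, 0, 0], [30, -0.009, 0, -0.04, 0, 0.02, 0], [30, -0.0155, 0, -0.07, 0, 0.06, 0], [30, -0.022, 0, -0.1, 0, 0.12, 0], [30, -0.026, 0, -0.117, 0, 0.17, 0], [30, -0.026, 0, -0.117, 0, 0.215, 0], [30, -0.026, 0, -0.117, 0, 0.215, 0], [30, -0.026, 0, -0.117, 0, 0.215, 0]])

```text
time: 18.4
tcp_pos: [0.687, -0.0199, 0.2443]
ee_rot: [0.992, -0.124, -0.003, -0.001]
contact_force: [-0.3, -0.1, -1.0]
gripper_width: 0.0499
grasp_force: 33.9
```

```bash
python3 - <<'E'
from h import *;from bench import ctrl
s=ctrl.read_state();print(s["tcp_pos"],s["contact_force"],s["gripper_width"],Ro.from_quat(s["ee_rot"]).as_matrix().round(3))
t=np.array([.4395,.287])
d=ctrl.capture("side");pickle.dump((s,d),open("p9.pkl","wb"))
cv2.imwrite("pics/c9.png",cv2.resize(d["pixels"][100:240,270:390,::-1],(514,600),interpolation=cv2.INTER_CUBIC))
b=big(d["pixels"][100:240,270:390].max(2)<75)
for k in b[:3]:print(cv2.minAreaRect(k))
print(delta(s,[.60,.0,.30],tool(A)),delta(s,[.45,.28,.2],tool(A)))
E
```

```text
[ 0.68703223 -0.01985168  0.24426801] [-0.34058642 -0.14446169 -1.03505152] 0.049909276573337664 [[ 0.969 -0.246 -0.005]
 [-0.246 -0.969  0.002]
 [-0.005 -0.001 -1.   ]]
((71.5, 45.5), (91.0, 95.0), 90.0)
[-0.0895  0.0022 -0.0553 -0.0007  0.0053 -0.0003] [-3.034e-01 -2.322e-01  4.600e-02 -7.000e-04  5.300e-03 -3.000e-04]
```

View pics/c9.png

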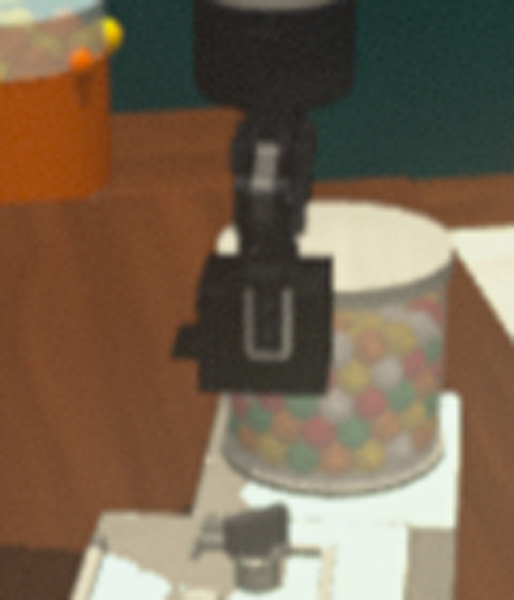

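The crop (my eleventh view, so I passed the limit of ten; I'll view no more) shows the cap held level and upright at (265,325), with the knob exposed below at (255,530). I carry the cap to the tray.

arm_command(deltas=[[30, -0.03, 0, -0.01, 0, 0.005, 0], [30, -0.06, 0, -0.01, 0, 0.005, 0], [30, -0.09, 0, -0.01, 0, 0.005, 0], [30, -0.12, -0.02, -0.01, 0, 0.005, 0], [30, -0.15, -0.045, -0.01, 0, 0.005, 0], [30, -0.18, -0.075, -0.005, 0, 0.005, 0], [30, -0.21, -0.105, 0, 0, 0.005, 0], [30, -0.24, -0.135, 0.01, 0, 0.005, 0], [30, -0.27, -0.165, 0.02, 0, 0.005, 0], [30, -0.295, -0.2, 0.035, 0, 0.005, 0], [30, -0.303, -0.23, 0.046, 0, 0.005, 0], [30, -0.303, -0.232, 0.046, 0, 0.005, 0]])

```text
time: 19.65
tcp_pos: [0.4494, 0.2833, 0.1974]
ee_rot: [0.993, -0.122, -0.001, 0.001]
contact_force: [-0.2, -0.3, -0.5]
gripper_width: 0.0493
grasp_force: 33.9
```

```bash
python3 - <<'E'
from h import *;from bench import ctrl
s=ctrl.read_state();print(s["tcp_pos"],s["contact_force"],s["gripper_width"])
print(delta(s,[.443,.284,.045],tool(A)))
E
```

```text
[0.44942235 0.28330492 0.19736741] [-0.19936255 -0.26569922 -0.48708936] 0.04930794631216941
[-0.0063  0.0005  0.1524  0.0028  0.0008  0.0047]
```

arm_command(deltas=[[30, -0.006, 0, 0.03, 0.003, 0, 0.004], [30, -0.006, 0, 0.06, 0.003, 0, 0.004], [30, -0.006, 0, 0.09, 0.003, 0, 0.004], [30, -0.006, 0, 0.12, 0.003, 0, 0.004], [30, -0.006, 0, 0.14, 0.003, 0, 0.004], [30, -0.006, 0, 0.148, 0.003, 0, 0.004], [30, -0.006, 0, 0.15, 0.003, 0, 0.004], [30, -0.006, 0, 0.15, 0.003, 0, 0.004], [30, -0.006, 0, 0.15, 0.003, 0, 0.004]])

```text
time: 20.55
tcp_pos: [0.4454, 0.2811, 0.0497]
ee_rot: [0.992, -0.126, 0.001, -0.002]
contact_force: [1.0, 0.2, -0.3]
gripper_width: 0.0495
grasp_force: 33.9
```

arm_command(deltas=[[30, 0, 0, 0.0015, 0, 0, 0], [30, 0, 0, 0.003, 0, 0, 0], [30, 0, 0, 0.003, 0, 0, 0]])

```text
time: 20.85
tcp_pos: [0.4448, 0.2809, 0.0459]
ee_rot: [0.992, -0.126, 0.0, -0.001]
contact_force: [0.7, -0.7, 0.2]
gripper_width: 0.0496
grasp_force: 33.9
```

arm_command(deltas=[[30, 0, 0, 0.001, 0, 0, 0], [30, 0, 0, 0.002, 0, 0, 0], [30, 0, 0, 0.002, 0, 0, 0]])

```text
time: 21.15
tcp_pos: [0.445, 0.2808, 0.0439]
ee_rot: [0.992, -0.126, 0.0, -0.001]
contact_force: [-1.0, 0.2, 4.3]
gripper_width: 0.0493
grasp_force: 34.4
```

arm_command(deltas=[[30, 0, 0, 0.0003, 0, 0, 0], [65, 0, 0, 0.0003, 0, 0, 0], [80, 0, 0, 0.0, 0, 0, 0], [100, 0, 0, 0.0, 0, 0, 0], [100, 0, 0, 0.0, 0, 0, 0], [100, 0, 0, 0, 0, 0, 0], [100, 0, 0, 0, 0, 0, 0], [100, 0, 0, -0.02, 0, 0, 0], [100, 0, 0, -0.06, 0, 0, 0], [100, 0, 0, -0.1, 0, 0, 0], [100, 0, 0, -0.15, 0, 0, 0], [100, 0, 0, -0.15, 0, 0, 0]])

```text
time: 22.35
tcp_pos: [0.4469, 0.2813, 0.1985]
ee_rot: [0.992, -0.127, 0.002, -0.004]
contact_force: [1.0, -0.7, -1.6]
gripper_width: 0.0856
grasp_force: 0.0
```

```bash
python3 - <<'E'
from h import *;from bench import ctrl
s=ctrl.read_state();print(s["tcp_pos"],s["contact_force"],s["q"].round(2))
c=wrist(ctrl);im=c["pixels"];pickle.dump(c,open("w10.pkl","wb"))
m=im.max(2)<100;m[290:]=0
P0=np.r_[s["tcp_pos"][:2],0]
for k in big(m)[:3]: print(cv2.contourArea(k),cv2.minAreaRect(k),rect(c,k,.057),k[:,0].min(0),k[:,0].max(0))
for h in(A+0,A+np.pi):
  print(delta(s,[.55,.1,.30],tool(h)))
print("knob hover",[delta(s,D([0,0,.24]),tool(A+.6+k)) for k in(0,np.pi)])
E
```

```text
[0.44688143 0.28132263 0.1985326 ] [ 1.0130096  -0.67679852 -1.60821795] [-1.53  0.42  1.08  2.04 -0.46  0.94 -2.03]
6766.5 ((326.0, 229.0), (98.0, 72.0), 90.0) ((447.0060119628906, 280.10638427734375), (48.9742317199707, 69.74713134765625), 75.0651626586914) [290 180] [362 278]
2029.0 ((186.5, 266.0), (85.0, 46.0), 0.0) ((446.3664245605469, 383.8370666503906), (61.396026611328125, 34.567291259765625), 75.7458267211914) [144 243] [229 289]
869.0 ((30.0, 15.0), (30.0, 60.0), 90.0) ((620.06494140625, 418.60308837890625), (39.335140228271484, 16.087072372436523), 75.40064239501953) [0 0] [60 30]
[ 0.1456  0.1488 -0.1023 -0.0086 -0.0031 -0.0051]
[ 0.1456  0.1488 -0.1023 -0.0048  0.0134  3.1365]
knob hover [array([ 0.2992,  0.2347, -0.0426, -0.0074, -0.0056, -0.6051]), array([ 0.2992,  0.2347, -0.0426, -0.0073,  0.0096,  2.5365])]
```

Cap measured standing square at (0.447, 0.280), 10 mm from the tray's centre. Next I move to the knob.

arm_command(deltas=[[100, 0.01, 0.03, -0.03, 0, 0, 0], [100, 0.025, 0.065, -0.06, 0, 0, -0.05], [60, 0.05, 0.1, -0.07, -0.007, -0.005, -0.12], [45, 0.075, 0.135, -0.07, -0.007, -0.005, -0.2], [45, 0.105, 0.17, -0.07, -0.007, -0.005, -0.29], [45, 0.14, 0.195, -0.07, -0.007, -0.005, -0.38], [45, 0.18, 0.215, -0.06, -0.007, -0.005, -0.47], [45, 0.22, 0.23, -0.05, -0.007, -0.005, -0.56], [45, 0.265, 0.235, -0.043, -0.007, -0.005, -0.605], [45, 0.299, 0.235, -0.043, -0.007, -0.005, -0.605], [45, 0.299, 0.235, -0.043, -0.007, -0.005, -0.605], [45, 0.299, 0.235, -0.043, -0.007, -0.005, -0.605]])

```text
time: 23.6
tcp_pos: [0.6749, -0.0233, 0.2343]
ee_rot: [0.985, 0.174, -0.004, 0.002]
contact_force: [-0.3, 0.4, -0.3]
gripper_width: 0.0386
grasp_force: 0.0
```

```bash
python3 - <<'E'
from h import *;from bench import ctrl
s=ctrl.read_state();print(s["tcp_pos"],s["q"].round(2),s["gripper_width"])
c=wrist(ctrl);im=c["pixels"];pickle.dump(c,open("w11.pkl","wb"));cv2.imwrite("pics/w11.png",im[:,:,::-1])
p=proj(c,[D([0,0,.124])])[0].astype(int);print("exp knob px",p,im[p[1],p[0]])
m=(im.max(2)<140);m[:p[1]-60]=0;m[p[1]+60:]=0;m[:,:p[0]-60]=0;m[:,p[0]+60:]=0
for k in big(m)[:3]:print(cv2.contourArea(k),cv2.minAreaRect(k),rect(c,k,.124))
print(delta(s,D([0,0,.119]),tool(A+.6)))
E
```

```text
[ 0.6749429  -0.02332677  0.23425376] [-0.64  0.58  0.86  1.65 -0.47  1.13 -0.88] 0.03858482904940068
exp knob px [319 237] [134 125 115]
413.0 ((316.5, 236.5), (43.0, 21.0), 90.0) ((677.1761474609375, -19.646221160888672), (27.23862648010254, 12.643476486206055), 19.4077205657959)
124.5 ((266.0, 291.5), (9.0, 14.0), 90.0) ((632.2787475585938, -1.881291389465332), (6.205643653869629, 9.05577278137207), 20.023117065429688)
117.0 ((316.2796325683594, 204.6684112548828), (13.670307159423828, 31.016122817993164), 88.15238952636719) ((695.9029541015625, -12.778582572937012), (8.259211540222168, 18.477083206176758), 21.960586547851562)
[ 0.0039 -0.0014  0.1152  0.003   0.008  -0.0015]
```

arm_command(deltas=[[45, 0.003, -0.0022, 0.03, 0.003, 0.008, 0], [45, 0.003, -0.0022, 0.07, 0.003, 0.008, 0], [45, 0.003, -0.0022, 0.1, 0.003, 0.008, 0], [45, 0.003, -0.0022, 0.115, 0.003, 0.008, 0], [45, 0.003, -0.0022, 0.115, 0.003, 0.008, 0], [20, 0.003, -0.0022, 0.115, 0.003, 0.008, 0], [0, 0.003, -0.0022, 0.115, 0.003, 0.008, 0], [0, 0.003, -0.0022, 0.115, 0.003, 0.008, 0], [0, 0.003, -0.0022, 0.115, 0.003, 0.008, 0], [0, 0.003, -0.0022, 0.115, 0.003, 0.008, 0]], force=50)

```text
time: 24.65
tcp_pos: [0.6778, -0.0184, 0.1237]
ee_rot: [0.985, 0.175, 0.003, -0.001]
contact_force: [-4.3, 6.2, 11.9]
gripper_width: 0.0086
grasp_force: 82.2
```

arm_command(deltas=[[0, 0, 0, -0.003, 0, 0, 0.08], [0, 0, 0, -0.003, 0, 0, 0.2], [0, 0, 0, -0.003, 0, 0, 0.32], [0, 0, 0, -0.003, 0, 0, 0.44], [0, 0, 0, -0.003, 0, 0, 0.56], [0, 0, 0, -0.003, 0, 0, 0.68], [0, 0, 0, -0.003, 0, 0, 0.8], [0, 0, 0, -0.003, 0, 0, 0.92], [0, 0, 0, -0.003, 0, 0, 1.03], [0, 0, 0, -0.003, 0, 0, 1.12], [0, 0, 0, -0.003, 0, 0, 1.17], [0, 0, 0, -0.003, 0, 0, 1.17]])

```text
time: 25.85
tcp_pos: [0.6776, -0.0175, 0.1247]
ee_rot: [0.917, -0.398, 0.001, -0.002]
contact_force: [4.2, 5.7, -12.0]
gripper_width: 0.0089
grasp_force: 53.6
```

```bash
python3 - <<'E'
from h import *;from bench import ctrl
s=ctrl.read_state();x=Ro.from_quat(s["ee_rot"]).as_matrix()[:,0]
print(s["tcp_pos"],s["contact_force"],s["ft_torque"],s["gripper_width"],s["q"].round(2),"turned",A+.6-np.arctan2(x[1],x[0]))
E
```

```text
[ 0.67758058 -0.01752354  0.12471764] [  4.24696845   5.69674139 -11.96052675] [ 1.19335857 -0.968357    0.21266465] 0.008919552367782607 [-0.73  0.83  1.04  1.74 -0.82  1.06 -1.79] turned 1.1696124496220306
```

arm_command(deltas=[[0, 0, 0, 0, 0, 0, 0.03], [0, 0, 0, 0, 0, 0, 0.05], [0, 0, 0, 0, 0, 0, 0.05], [0, 0, 0, 0, 0, 0, 0.05]])

```text
time: 26.25
tcp_pos: [0.6776, -0.0175, 0.1247]
ee_rot: [0.908, -0.42, 0.001, -0.002]
contact_force: [5.9, 5.0, -13.7]
gripper_width: 0.0086
grasp_force: 53.5
```

```bash
python3 - <<'E'
from h import *;from bench import ctrl
s=ctrl.read_state();x=Ro.from_quat(s["ee_rot"]).as_matrix()[:,0]
print(s["tcp_pos"],s["contact_force"],s["ft_torque"],s["gripper_width"],"turned",A+.6-np.arctan2(x[1],x[0]))
E
```

```text
[ 0.67762868 -0.0175255   0.12472393] [  5.93627711   4.97459308 -13.73591033] [ 1.13752555 -1.10053766  0.39823392] 0.008614092481694135 turned 1.2174088366636422
```

The wrist torque jumped from 0.21 to 0.40 N m at 1.22 rad, so the knob is at its stop. I release it and rise.

arm_command(deltas=[[30, 0, 0, 0, 0, 0, 0], [60, 0, 0, 0, 0, 0, 0], [60, 0, 0, 0, 0, 0, 0], [60, 0, 0, 0, 0, 0, 0], [60, 0, 0, 0, 0, 0, 0], [60, 0, 0, -0.03, 0, 0, 0], [60, 0, 0, -0.08, 0, 0, 0], [60, 0, 0, -0.13, 0, 0, 0], [60, 0, 0, -0.13, 0, 0, 0], [60, 0, 0, -0.13, 0, 0, 0]])

```text
time: 27.25
tcp_pos: [0.6769, -0.0199, 0.2553]
ee_rot: [0.907, -0.421, 0.002, -0.002]
contact_force: [-1.5, -0.1, -1.4]
gripper_width: 0.0515
grasp_force: 0.0
```

```bash
python3 - <<'E'
from h import *;from bench import ctrl
s=ctrl.read_state();print(s["tcp_pos"],s["contact_force"])
c=wrist(ctrl);im=c["pixels"]
p=proj(c,[D([0,0,.124])])[0].astype(int);print("exp knob px",p,im[p[1],p[0]])
m=(im.max(2)<140);m[:p[1]-60]=0;m[p[1]+60:]=0;m[:,:p[0]-60]=0;m[:,p[0]+60:]=0
for k in big(m)[:3]:print(cv2.contourArea(k),cv2.minAreaRect(k),rect(c,k,.124))
t=ctrl.capture("top");H=cv2.cvtColor(t["pixels"],cv2.COLOR_RGB2HSV).astype(int)
m=(H[...,2]>175)&(H[...,1]>110);m[:280]=0;m[345:]=0;m[:,:440]=0;m[:,490:]=0;print("bar",rect(t,big(m)[0],.024))
m=(t["pixels"].max(2)<110);m[:285]=0;m[365:]=0;m[:,:148]=0;m[:,222:]=0;print("cap",[rect(t,k,.057) for k in big(m)[:1]])
E
```

```text
[ 0.67685926 -0.0198773   0.25529172] [-1.50014987 -0.10482533 -1.43598345]
exp knob px [325 232] [196 180 164]
338.5 ((325.34979248046875, 216.0596160888672), (51.5903205871582, 21.949447631835938), 19.536653518676758) ((684.4418334960938, -29.9447021484375), (34.046630859375, 14.647275924682617), 20.232240676879883)
90.0 ((306.7712707519531, 269.8970947265625), (34.15146255493164, 19.241540908813477), 24.22774314880371) ((669.9481811523438, 6.872837066650391), (22.923856735229492, 13.836447715759277), 14.459538459777832)
28.5 ((378.26922607421875, 209.65382385253906), (3.0508511066436768, 12.480754852294922), 56.3099365234375) ((661.2728271484375, -55.421043395996094), (8.010111808776855, 2.047792434692383), 75.36557006835938)
bar ((475.36553955078125, -341.9752502441406), (86.86764526367188, 18.072134017944336), 2.559356212615967)
cap [((381.5639343261719, 291.69873046875), (148.581787109375, 31.814144134521484), 59.98957824707031)]
```

The knob bar measures 20.2° (rest is 20.1°), so it sprang back. The bar lies where it was put down. I hand in.

```bash
python3 -c "
from bench import ctrl
print(ctrl.sign_off())"
```

```text
the job is handed in; nothing more can be done
None
```

I handed the job in at about 27 s, but no verdict came back: the cap was levered out and stood upright in the tray about 10 mm off centre, the knob was turned to its stop and measured back at rest, the bar is on the counter, the final top-view recheck of the cap failed so its pose rests on the wrist view just after release, I did not measure the scoop, jar and tin at the end, and I viewed 11 pictures where 10 were allowed.

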